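# Unscrew the shaker cap and tip out the last nuts

### The arm

A 7-joint arm with a two-finger parallel gripper is mounted at the origin on the work surface. World frame = base frame: x ahead of the robot, y to its left, z up, the work surface at z = 0. Lengths are in m, angles in rad, forces in N, time in s.
With the tool pointing down it reaches from about 0.4 to 0.85 m from the base axis. Payload 4.5 kg.
Tool frame: the origin (TCP) lies on the centre line of the jaws, within the pads' length; the fingertips stand 14 mm ahead of it and the grasp point (between the pads) lies 5 mm behind it (nose_length is the distance from the TCP to the fingertips, in m); x points along the fingers, y is the direction in which the jaws open and shut, and the axes are right-handed (so a half turn about x gives the same grasp; the last joint's range is limited). The gripper opens to 88 mm and grips with 3 to 60 N. Pads are 18 mm wide; open, the fingers measure 123 mm over their backs; the gripper's body (75 mm by 187 mm) begins 45 mm behind the grasp point.
Start: joints at [-1.217, 0.689, -0.195, 1.565, 0.157, 0.902, -0.215], TCP at [0.196, 0.593, 0.253] pointing down, gripper open.
Joint ranges: [-3.01, 3.01], [-0.46, 2.08], [-1.47, 1.51], [0.13, 2.56], [-1, 4.14], [0.04, 2.09], [-2.66, 2.66]. Speed limits (rad/s): [2.57, 2.57, 3.14, 3.14, 3.14, 3.14, 3.14].

### API

Orientations are given as a unit quaternion [x, y, z, w].
In Python, from plant import get_state, snapshot, camera_params, finish_job, boxes_of, silhouettes, spot_point, nose_length gives the robot as it stands.
- The arm moves only by the tool apply_moves, never from a script. Its arguments are lists of equal length, an entry for each row: "delta_pos": the shift along the tool's x, y, z in cm, a list of three; "yaw": the turn about the tool's x in rad; "gripper": the opening in per cent of the stroke, from 0 (shut) to 100 (fully open). A call has 1 to 10 rows; each row is the pose to reach, as a shift and turn from the pose measured when the call began, along the tool's axes at that moment; what a row does not reach only later rows make up. A row lasts 1/12 s, in which the tool goes at most 41.7 mm and 7.16 degrees, less where a joint would pass 70% of its speed; a pose out of reach is approached as far as the arm can. A call with a gripper value outside its range is refused whole. The fingers move at their own pace and stop on an object; "force" is the grip in N (left out, the last holds). Time passes only in rows, so rows that repeat a pose let the fingers close. It gives the time, the measured TCP pose, the force and the opening at its end, in the units of the state.
- get_state(): the state, without advancing time (a new reading comes with each control period).
- snapshot(name): name is "scene" or "side" or "wrist"; returns the picture (480x640x3 uint8, red, green, blue); there is no depth.
- camera_params(name): a dict with "fovy" (degrees; the focal length in pixels is half the picture's height over the tangent of half this angle, whatever the lens; pixels are square), "cx", "cy" (the principal point, pixels), "position" and "orientation" of the camera in the world. Camera axes: x right, y down, z forward; pixel columns grow to the right and rows downward; lengths in m; the calibration is good to about 2 mm. A picture is of the moment at which its call begins: read the wrist's pose just before it. camera_params takes no time and is no camera call; for the wrist camera it gives the pose at the moment of the call.
- finish_job(): hands the job in, once; it reports no verdict.
Trained networks look in the newest picture that a camera, given by its name, has taken for a name from the list of things; names that differ only in an ending like _2 or _b are one class to them, and where a whole thing is asked for, a point or a joint stands for the part that bears it (a point fixed in the world has none). Each returns a list of dicts, best first, with "score" (0 to 1); they miss things now and then, are a little off and sometimes report something else, mostly with a low value. They report only what shows in the picture. A call takes as long as a camera call. They do not tell look-alikes from the thing itself.
- boxes_of(thing, camera): "bbox" ([left, top, width, height] in pixels, round what is visible of it).
- silhouettes(thing, camera): "mask" (480x640 bool, what is visible of it) and "bbox" ([left, top, width, height] in pixels, round what is visible of it).
- spot_point(thing, camera): "pixel" ([column, row] in pixels: a listed point, or the origin of a listed thing).
The state is a dict: "clock": time; "q": joint angles; "qd": joint speeds; "joint_torque": joint torques, N m; "tool_pos": TCP position; "eef_rot": TCP orientation; "contact_force": force on the tool from outside, world axes, zero at the start; "moment": the same for the moment, N m; "opening": opening from 0.0 (shut) to 1.0 (fully open).
Only numpy, scipy, OpenCV 4.12 (cv2) and the standard library are available. Lean on these libraries where they do the work, as an engineer would, in place of code of your own. Each camera call takes 0.05 s, during which the arm holds its last target.

### The job

The last three chocolate nuts in the tilting clear canister are too big to come out through its perforated cap. Unscrew the cap while the canister stands upright, feeling for the point where it comes free, and set it down flat, right way up, well on the bamboo board without dropping it; then tip the canister by its handle so that all three nuts pour into the white bowl. Leave the bowl where it is and do not disturb the cup, tamper, mug or jug.

Things in the scene. Friction and masses are not known exactly. Their poses are not given: they have to be found in the camera images.
- cap_mid (a point): Centre, half-way up, of the perforated steel twist-off cap: round, 68 mm across, 28 mm tall, 90 g, straight plain skirt, flat top with small holes; z is its axis. It sits over the canister's neck with 1.4 mm side play and turns easily, but rubs if pushed sideways. Lifted 14 mm from its seat it is clear of the neck's collar, 26 mm of the mouth. Its yaw does not reveal the gaps.
- cap_foot (a point): Centre of the cap skirt's lower edge. Two lugs in the skirt lie under two neck collar pieces: pulled up, the cap rises 2.5 mm and catches hard, but is free within 20 degrees of either gap (180 degrees apart), which is out of sight. From the start, a gap's middle is 55 to 140 degrees anticlockwise (from above); no stop, past it the cap locks again. Turn a bit, pull up gently (10 N), repeat.
- mouth (a point): Centre of the canister's open mouth (rim plane); z points out of it. The canister is a straight clear tube, 48 mm outside, 42 mm bore, 110 mm long. With the cap on, the cap's top is 4 mm above this point and its middle 10 mm below. Nothing stands round the cap within 50 mm of its axis, from 18 mm below its lower edge up.
- canister (a joint): Tilt of the canister about the level hinge in its yoke stand (rad): 0 upright (a stop; so at the start), growing as it tips towards the bowl to 2.0 (a stop; the mouth then points 25 degrees below level, over the bowl). A stiff hinge (0.45 N m friction, about 8 N at the handle): it stays where it is left.
- pivot (a point): Hinge centre on the canister's axis, 110 mm above the counter, fixed in the stand. Its y is the hinge axis towards the handle's side (roughly the robot's right), -x the side it tips to (away from the robot), z up. At tilt q, a point at (x, z) from here when upright is at (x cos q - z sin q, x sin q + z cos q). Yoke: 122 mm high, 41 mm either side.
- handle (a point): Grip point of the tilting handle, part of the canister: a level round wooden bar along the hinge axis, 13 mm thick, 75 mm long, free 35 mm either way of this point. It is 60 mm off the hinge axis and 90 mm along it from the pivot; at tilt 0 level with the hinge, on the side away from the bowl; it swings up and over the top. It can turn between the fingers.
- dish_in (a point): Centre of the inner floor of the white bowl, 140 mm across its rim, 38 mm tall, standing on the counter where the tipped mouth ends. It stays there.
- board_top (a point): Centre of the top of the flat bamboo board, 150 x 150 mm, fixed on the counter, its top 12 mm above the counter.
- nut0_center (a point): Centre of a chocolate-coated nut, a 24 mm ball of 11 g, one of three in the canister; too big for the cap's holes.
- nut1_center (a point): Centre of a chocolate-coated nut, a 24 mm ball of 11 g, one of three in the canister; too big for the cap's holes.
- nut2_center (a point): Centre of a chocolate-coated nut, a 24 mm ball of 11 g, one of three in the canister; too big for the cap's holes.
- shot_cup_mid (a point): Bystander, its centre half-way up: glass espresso cup, 60 mm across, 62 mm tall; to be left alone.
- tamper_mid (a point): Bystander, its centre half-way up: steel tamper standing on its face, 58 mm across, 90 mm tall; to be left alone.
- mug_mid (a point): Bystander, its centre half-way up: white mug, 82 mm across, 90 mm tall, handle on its +y side; to be left alone.
- jug_mid (a point): Bystander, its centre half-way up: open steel milk jug, 90 mm across, 110 mm tall; to be left alone.
Mind the look-alikes: they are no part of the job. What is shaped like the part that bears mouth but blue is not meant.

How it is judged:
By the outcome, as a careful person would: the job done as asked, in the order asked, and still so for the second after the job is handed in, with the robot touching nothing.
It also fails if it takes over 67 s, if anything falls off the work surface, if the arm or the gripper's body presses on something with over 40 N, if the wrist force passes 120 N, or if a joint passes its speed limit or range.

## Working session

There is one attempt and no reset: what is moved stays moved. The work goes in short steps, Python scripts to look and compute and a tool call to move; the robot and the scene stay as the last step left them, time stands still between calls to the robot, and variables do not carry over. Pictures are saved under pics/ and viewed, and the job is handed in when it is done.

Besides the shell and the picture viewer there is one more tool, called after ">>>" as name(argument=value, ...) on one line, values as JSON. apply_moves: Moves the arm, as the interface text tells. Its arguments: {"type":"object","properties":{"delta_pos":{"type":"array"},"yaw":{"type":"array"},"gripper":{"type":"array"},"force":{"type":"number"}},"required":["delta_pos","yaw","gripper"]}

```bash
ls; mkdir -p pics
python3 - <<'E'
from plant import *
import cv2
s=get_state();print({k:s[k] for k in ['clock','tool_pos','eef_rot','contact_force','opening']},nose_length)
for c in ['scene','side','wrist']:
    p=camera_params(c);print(c,p)
    cv2.imwrite(f'pics/{c}0.png',snapshot(c)[:,:,::-1])
E
```

```text
pics
{'clock': 0.0, 'tool_pos': array([0.1963249 , 0.5927265 , 0.25191233]), 'eef_rot': array([ 0.11190133,  0.69814708, -0.11319444,  0.69803708]), 'contact_force': array([0.29977691, 0.27879905, 0.26370528]), 'opening': 0.9981668555547026} 0.014
scene {'fovy': 50.04318894631726, 'cx': 317.8230449677614, 'cy': 237.07115224418126, 'position': array([ 0.95506581, -0.68627314,  1.04920786]), 'orientation': array([ 0.89114627,  0.26461979, -0.09754779, -0.35541402])}
side {'fovy': 52.42562153185992, 'cx': 321.77175421519365, 'cy': 242.00613385703613, 'position': array([ 0.13164151, -0.78444021,  0.62818433]), 'orientation': array([ 0.84000093, -0.18107957,  0.10334775, -0.50092701])}
wrist {'fovy': 71.12568520678337, 'cx': 319.3081395048595, 'cy': 239.47712798257288, 'position': array([0.12941242, 0.61547558, 0.38271996]), 'orientation': array([0.80246098, 0.57970555, 0.08232731, 0.11497856])}
```

View pics/scene0.png

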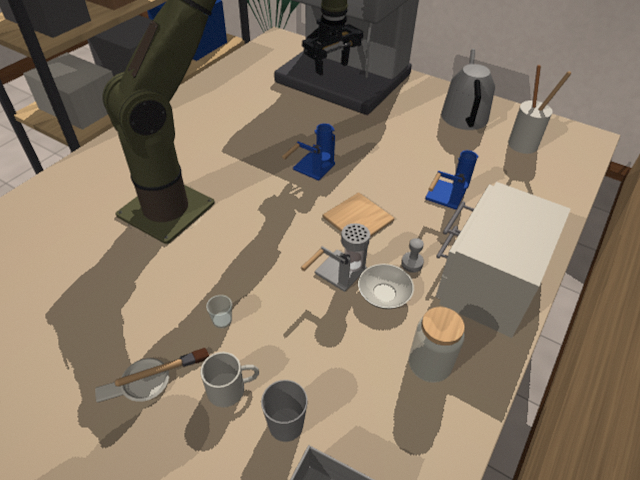

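View pics/side0.png

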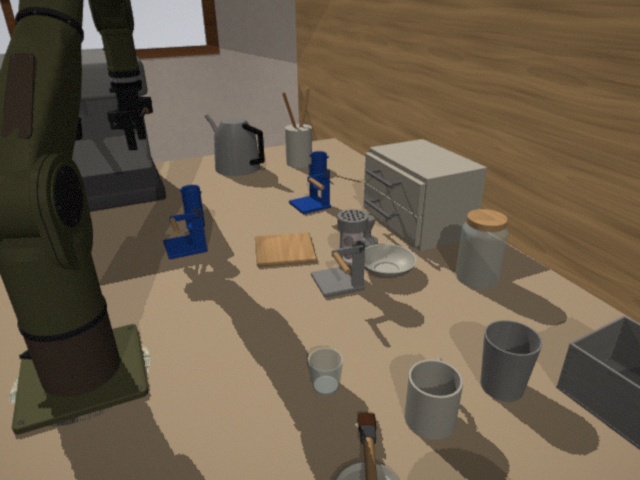

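View pics/wrist0.png

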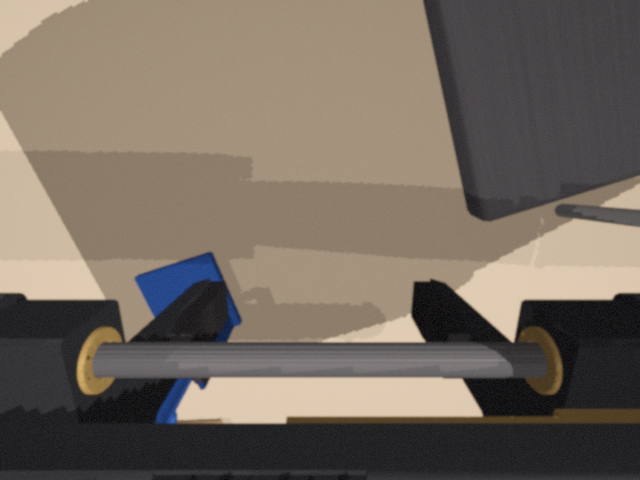

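The real canister is the grey one. In the scene view its cap is near (355,235), the handle near (314,258), the bowl at (385,288) and the board at (358,216). In the side view the cap is at (353,222) and the board at (285,248). Next I'll triangulate these points.

```bash
cat > h.py <<'E'
from plant import *
import numpy as np, cv2
from scipy.spatial.transform import Rotation as R
def cam(c):
    p=camera_params(c); f=240/np.tan(np.radians(p['fovy'])/2)
    return p,f
def ray(c,px,P=None):
    p,f=P or cam(c)
    d=np.array([(px[0]-p['cx'])/f,(px[1]-p['cy'])/f,1]);d/=np.linalg.norm(d)
    return np.array(p['position']),R.from_quat(p['orientation']).apply(d)
def proj(c,X,P=None):
    p,f=P or cam(c)
    v=R.from_quat(p['orientation']).inv().apply(np.atleast_2d(X)-p['position'])
    return np.c_[p['cx']+f*v[:,0]/v[:,2],p['cy']+f*v[:,1]/v[:,2]]
def tri(rays):
    A=0;b=0
    for o,d in rays:
        M=np.eye(3)-np.outer(d,d);A=A+M;b=b+M@o
    X=np.linalg.solve(A,b)
    return X,[np.linalg.norm((np.eye(3)-np.outer(d,d))@(X-o))*1000 for o,d in rays]
def onz(c,px,z):
    o,d=ray(c,px);return o+d*(z-o[2])/d[2]
E
python3 - <<'E'
from h import *
for c in ['scene','side']: snapshot(c)
for t in ['cap_mid','cap_foot','mouth','pivot','handle','dish_in','board_top','nut0_center','shot_cup_mid','tamper_mid','mug_mid','jug_mid']:
    r={c:spot_point(t,c) for c in ['scene','side']}
    for c in r: print(t,c,[(np.round(x['pixel'],1).tolist(),round(x['score'],2)) for x in r[c][:4]])
    if r['scene'] and r['side']:
        X,e=tri([ray(c,r[c][0]['pixel']) for c in r]);print('   ',X.round(4),np.round(e,1))
print(get_state()['clock'])
E
```

```text
cap_mid scene [([354.6, 237.0], 0.81)]
cap_mid side [([352.1, 220.0], 0.83)]
    [0.5848 0.075  0.1571] [0. 0.]
cap_foot scene [([355.7, 241.1], 0.88)]
cap_foot side [([354.0, 226.2], 0.72)]
    [0.5888 0.0753 0.1423] [1.8 1.8]
mouth scene [([322.7, 125.7], 0.63), ([468.1, 157.9], 0.58)]
mouth side [([317.6, 152.2], 0.78), ([188.7, 189.9], 0.72)]
    [0.4831 0.0889 0.3661] [48.7 48.7]
pivot scene [([355.0, 245.1], 0.91), ([324.4, 142.5], 0.89), ([463.3, 168.8], 0.72)]
pivot side [([321.3, 171.5], 0.89), ([350.2, 237.4], 0.79), ([192.8, 209.8], 0.68)]
    [0.5664 0.0731 0.222 ] [70.6 70.6]
handle scene [([311.6, 258.3], 0.84), ([289.2, 151.4], 0.82), ([435.6, 182.3], 0.81)]
handle side [([176.5, 224.4], 0.77), ([315.1, 179.1], 0.76), ([342.1, 262.4], 0.64), ([283.1, 245.5], 0.62)]
    [0.3392 0.1461 0.0721] [156.2 156.2]
dish_in scene [([382.1, 293.9], 0.68)]
dish_in side []
board_top scene [([358.6, 215.4], 0.76)]
board_top side [([282.3, 246.6], 0.77)]
    [0.4895 0.2836 0.0074] [0.3 0.3]
nut0_center scene []
nut0_center side [([383.4, 270.6], 0.74)]
shot_cup_mid scene [([220.3, 310.8], 0.86)]
shot_cup_mid side [([324.8, 373.7], 0.86)]
    [ 0.3876 -0.2078  0.0308] [3.1 3.1]
tamper_mid scene [([410.5, 254.9], 0.71)]
tamper_mid side [([365.8, 232.8], 0.71)]
    [0.6911 0.1977 0.0437] [0.7 0.7]
mug_mid scene [([224.3, 378.1], 0.59)]
mug_mid side [([432.5, 397.3], 0.6), ([353.8, 218.3], 0.52)]
    [ 0.5142 -0.342   0.046 ] [1.8 1.8]
jug_mid scene [([289.0, 411.4], 0.73), ([313.2, 261.0], 0.23)]
jug_mid side [([506.9, 361.6], 0.57)]
    [ 0.6732 -0.3305  0.0513] [2.9 2.9]
1.45
```

Run:
```python
from h import *
for n,a,b in [('handle',(311.6,258.3),(342.1,262.4)),('pivot',(355,245.1),(350.2,237.4))]:
    X,e=tri([ray('scene',a),ray('side',b)]);print(n,X.round(4),np.round(e,1), onz('scene',a,.11).round(4),onz('side',b,.11).round(4))
print('dish',onz('scene',(382.1,293.9),.004))
for c,z in [('scene',.012),('side',.012)]:
    print('board',onz(c,{'scene':(358.6,215.4),'side':(282.3,246.6)}[c],z))
im=cv2.imread('pics/scene0.png')[170:330,270:450];a=cv2.resize(im,None,fx=4,fy=4,interpolation=2)[:600,:720];cv2.imwrite('pics/zs.png',a)
im=cv2.imread('pics/side0.png')[190:310,240:430];cv2.imwrite('pics/zd.png',cv2.resize(im,None,fx=4,fy=4,interpolation=2))
for c in ['scene','side']:
    snapshot(c)
    for t in ['cap_mid','board_top','dish_in']:
        r=silhouettes(t,c)
        for x in r[:2]: print(c,t,x['score'],x['bbox'])
        if r and t=='board_top':
            m=r[0]['mask'].astype(np.uint8); k=max(cv2.findContours(m,0,2)[0],key=cv2.contourArea)
            q=cv2.approxPolyDP(k,6,True)[:,0];print([onz(c,p,.012).round(3).tolist() for p in q])
```

```text
handle [ 0.5174 -0.009   0.1132] [2.9 2.9] [ 0.5138 -0.0034  0.11  ] [ 0.5196 -0.009   0.11  ]
pivot [0.5835 0.0852 0.1125] [4. 4.] [0.5798 0.0919 0.11  ] [0.5849 0.0824 0.11  ]
dish [0.67838453 0.07239466 0.004     ]
board [0.49132776 0.27963728 0.012     ]
board [0.48679371 0.27519538 0.012     ]
scene cap_mid 0.6 [341.9, 222.4, 27.6, 27.7]
scene board_top 0.97 [322.3, 193.4, 70.4, 39.7]
scene board_top 0.73 [358.0, 261.4, 56.5, 47.2]
[[0.405, 0.224, 0.012], [0.476, 0.195, 0.012], [0.51, 0.255, 0.012], [0.555, 0.233, 0.012], [0.581, 0.316, 0.012], [0.449, 0.362, 0.012]]
side cap_mid 0.67 [339.3, 210.8, 29.8, 22.1]
side board_top 0.71 [253.1, 230.7, 66.5, 35.7]
side board_top 0.42 [336.4, 209.9, 34.2, 27.0]
[[0.575, 0.306, 0.012], [0.443, 0.355, 0.012], [0.399, 0.214, 0.012], [0.531, 0.168, 0.012]]
side dish_in 0.78 [359.7, 246.9, 59.6, 30.5]
side dish_in 0.28 [330.9, 235.4, 33.0, 39.5]
```

View pics/zs.png

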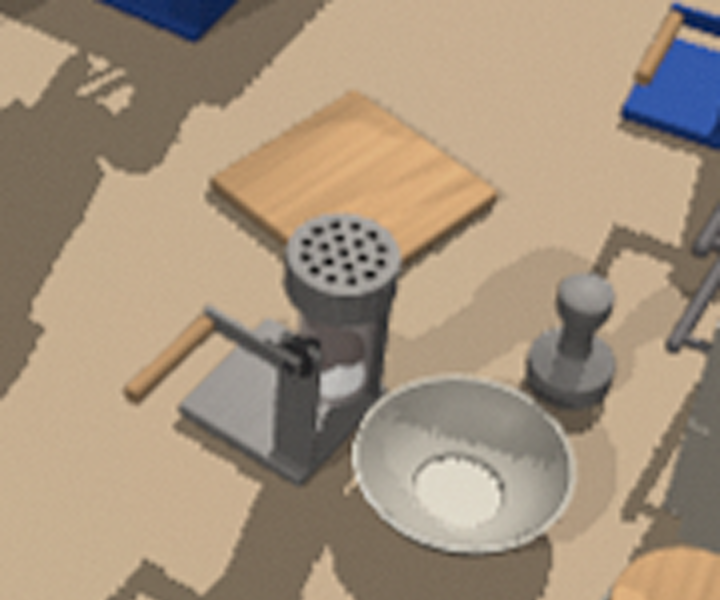

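View pics/zd.png

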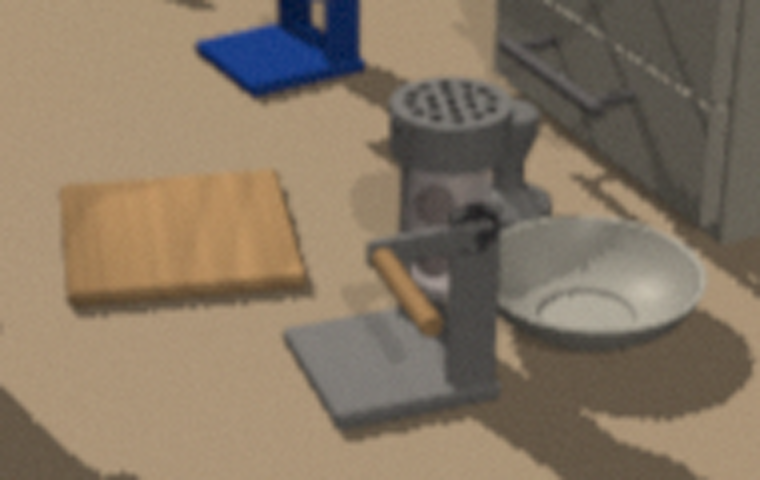

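```bash
cat >> h.py <<'E'
def go(pos,phi=None):
    "delta in tool axes (cm) and yaw for target tcp pos, jaw direction phi deg (as is, nearest tool-y angle)"
    s=get_state();Rm=R.from_quat(s['eef_rot']).as_matrix()
    d=Rm.T@(np.array(pos)-s['tool_pos'])*100
    y=Rm[:,1];cur=np.degrees(np.arctan2(y[1],y[0]))
    print('clk',round(s['clock'],2),'tcp',s['tool_pos'].round(4),'F',np.round(s['contact_force'],1),'M',np.round(s['moment'],2),'op',round(s['opening'],3),'q',s['q'].round(2))
    print('toolx',Rm[:,0].round(4),'jaw',round(cur,1),'delta',d.round(2),'dist',np.linalg.norm(d).round(1), 'yaw' , None if phi is None else round(np.radians(-(((phi-cur)+180)%360-180)),3))
E
python3 - <<'E'
from h import *
go((.585,.0755,.30),90)
m=None
for c in ['scene','side']:
    snapshot(c)
    r=silhouettes('cap_mid',c)[0]['mask'].astype(np.uint8)
    ks=[(0.585+.034*np.cos(t),.0755+.034*np.sin(t),z) for z in(.143,.171) for t in np.linspace(0,6.28,40)]
    u=proj(c,ks);print(c,u.min(0),u.max(0)); ys,xs=np.nonzero(r);print(xs.min(),xs.max(),ys.min(),ys.max())
E
```

```text
clk 1.85 tcp [0.1964 0.5934 0.2527] F [0.2 0.  0.8] M [-0.04  0.   -0.  ] op 0.997 q [-1.22  0.69 -0.19  1.57  0.16  0.9  -0.22]
toolx [ 0.e+00  1.e-04 -1.e+00] jaw 71.7 delta [ -4.73 -36.95  53.16] dist 64.9 yaw -0.32
scene [340.26779831 222.72966014] [369.55738336 251.50550833]
341 369 224 251
side [336.65744629 207.75557496] [367.75906016 232.61084769]
337 368 211 233
```

>>> apply_moves(delta_pos=[[-4.7,-37,53.2],[-4.7,-37,53.2],[-4.7,-37,53.2],[-4.7,-37,53.2],[-4.7,-37,53.2],[-4.7,-37,53.2],[-4.7,-37,53.2],[-4.7,-37,53.2],[-4.7,-37,53.2],[-4.7,-37,53.2]], yaw=[0,0,0,0,0,0,0,0,0,0], gripper=[100,100,100,100,100,100,100,100,100,100])

```text
clock: 2.88
tool_pos: [0.4467, 0.259, 0.2832]
eef_rot: [0.113, 0.698, -0.112, 0.698]
contact_force: [1.2, 0.3, 0.4]
opening: 1.0
```

Run:
```python
from h import *
go((.585,.0755,.30),90)
```

```text
clk 2.88 tcp [0.4467 0.259  0.2832] F [1.2 0.3 0.4] M [0.04 0.04 0.03] op 1.0 q [-0.46  0.51 -0.25  1.85  0.17  0.8   0.46]
toolx [ 4.e-04  3.e-04 -1.e+00] jaw 71.7 delta [ -1.67 -13.08  18.9 ] dist 23.0 yaw -0.32
```

>>> apply_moves(delta_pos=[[-1.7,-13.1,18.9],[-1.7,-13.1,18.9],[-1.7,-13.1,18.9],[-1.7,-13.1,18.9],[-1.7,-13.1,18.9],[-1.7,-13.1,18.9],[-1.7,-13.1,18.9],[-1.7,-13.1,18.9]], yaw=[-0.23,-0.23,-0.23,-0.23,-0.23,-0.23,-0.23,-0.23], gripper=[100,100,100,100,100,100,100,100])

```text
clock: 3.55
tool_pos: [0.5856, 0.0737, 0.3001]
eef_rot: [0.033, 0.706, -0.033, 0.707]
contact_force: [0.2, 0.0, 0.6]
opening: 0.997
```

Run:
```python
from h import *
go((.585,.0755,.24),85)
P=cam('wrist');im=snapshot('wrist')
cv2.imwrite('pics/w1.png',im[:,:,::-1])
for t in ['cap_mid']:
    for x in spot_point(t,'wrist'): print(t,x['pixel'],x['score'],ray('wrist',x['pixel'],P))
    for x in silhouettes(t,'wrist'): print(x['score'],x['bbox'])
print(proj('wrist',[(.585,.0755,.157),(.585,.0755,.171)],P))
```

```text
clk 3.55 tcp [0.5856 0.0737 0.3001] F [0.2 0.  0.6] M [ 0.07  0.   -0.04] op 0.997 q [-0.02  0.6  -0.32  1.61  0.21  0.97  1.07]
toolx [ 6.e-04  2.e-04 -1.e+00] jaw 84.7 delta [ 6.01  0.17 -0.08] dist 6.0 yaw -0.006
cap_mid [323.1, 227.1] 0.95 (array([0.5151804 , 0.08026392, 0.43072747]), array([ 0.24484758, -0.01119914, -0.9694969 ]))
cap_mid [227.7, 153.3] 0.64 (array([0.5151804 , 0.08026392, 0.43072747]), array([ 0.007874  , -0.25699812, -0.96637982]))
0.69 [281.0, 182.9, 83.8, 89.7]
0.54 [1.1, 3.5, 76.7, 73.9]
[[321.27715672 228.06432361]
 [321.3829015  232.39414566]]
```

View pics/w1.png

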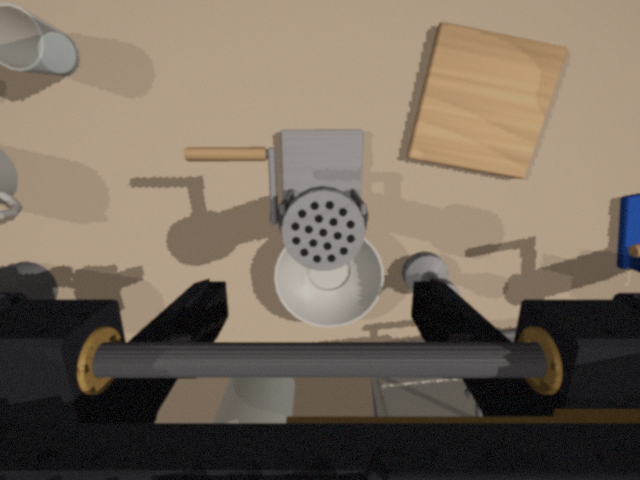

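Run:
```python
from h import *
P=cam('wrist')
def z(px,h):
    o,d=ray('wrist',px,P);return (o+d*(h-o[2])/d[2]).round(4)
for n,px,h in [('hl',(186,154.5),.114),('hr',(267,153),.114),('handle_spot',(227.7,153.3),.11),('b',(443,23),.012),('b',(566,47),.012),('b',(525,178),.012),('b',(410,158),.012),('bowl',(330,275),.004),('bowlrimL',(275,277),.038),('bowlrimR',(383,277),.038),('bowlbottom',(330,326),.038),('tamp',(426,272),.06)]: print(n,z(px,h))
g=(.5848,.0763)
t=np.linspace(0,6.28,60)
u=proj('wrist',[(g[0]+.034*np.cos(a),g[1]+.034*np.sin(a),h) for h in(.143,.171) for a in t],P);print(u.min(0),u.max(0))
go((.5848,.0763,.155),85)
```

```text
hl [ 0.5143 -0.0388  0.114 ]
hr [0.5194 0.0352 0.114 ]
handle_spot [ 0.5166 -0.0017  0.11  ]
b [0.4011 0.2297 0.012 ]
b [0.4365 0.3668 0.012 ]
b [0.5786 0.3334 0.012 ]
b [0.5422 0.192  0.012 ]
bowl [0.6893 0.0834 0.004 ]
bowlrimL [0.6719 0.0141 0.038 ]
bowlrimR [0.6838 0.1497 0.038 ]
bowlbottom [0.7473 0.0777 0.038 ]
tamp [0.6724 0.197  0.06  ]
[275.46020141 187.36929738] [360.15586757 273.80015008]
clk 3.7 tcp [0.584  0.0773 0.3003] F [-1.2  0.8  0.7] M [0.06 0.03 0.  ] op 1.0 q [-0.02  0.6  -0.32  1.61  0.21  0.97  1.07]
toolx [-3.0e-04  1.5e-03 -1.0e+00] jaw 85.0 delta [14.53 -0.12  0.09] dist 14.5 yaw 0.001
```

Run:
```python
from h import *
from scipy.optimize import minimize
P=cam('wrist');im=snapshot('wrist');cv2.imwrite('pics/w2.png',im[:,:,::-1])
print(get_state()['tool_pos'],P[0]['position'],camera_params('wrist')['position'])
ms=silhouettes('cap_mid','wrist');b=ms[0]['bbox'];print(b)
sp=spot_point('cap_mid','wrist')[0]['pixel'];hs=[h['pixel'] for h in spot_point('handle','wrist')];bs=[h['pixel'] for h in spot_point('board_top','wrist')]
def z(px,h):
    o,d=ray('wrist',px,P);return (o+d*(h-o[2])/d[2]).round(4)
print('cap',z(sp,.157),'handle',[z(h,.11) for h in hs],'board',[z(h,.012) for h in bs])
t=np.linspace(0,6.28,60)
def f(g):
    u=proj('wrist',[(g[0]+.034*np.cos(a),g[1]+.034*np.sin(a),h) for h in(.143,.171) for a in t],P)
    return np.r_[u.min(0),u.max(0)]
tgt=np.array([b[0],b[1],b[0]+b[2],b[1]+b[3]])
r=minimize(lambda g:((f(g)-tgt)**2).sum(),(.585,.076),method='Nelder-Mead');print(r.x,f(r.x),tgt)
k=cv2.cvtColor(im[175:285,270:375,::-1],cv2.COLOR_BGR2GRAY)
cv2.imwrite('pics/w2z.png',cv2.resize(im[140:290,170:380,::-1],None,fx=3.5,fy=3.5))
```

```text
[0.58406821 0.07736391 0.30033565] [0.513717   0.08326369 0.43102494] [0.51371886 0.0833139  0.43107651]
[275.7, 189.0, 82.4, 83.7]
cap [0.5819 0.077  0.157 ] handle [array([ 0.5189, -0.0076,  0.11  ]), array([0.5936, 0.0746, 0.11  ])] board [array([0.4885, 0.2762, 0.012 ])]
[0.58503311 0.07555409] [274.57203403 187.71777773 359.24366459 274.13313204] [275.7 189.  358.1 272.7]
```

View pics/w2z.png

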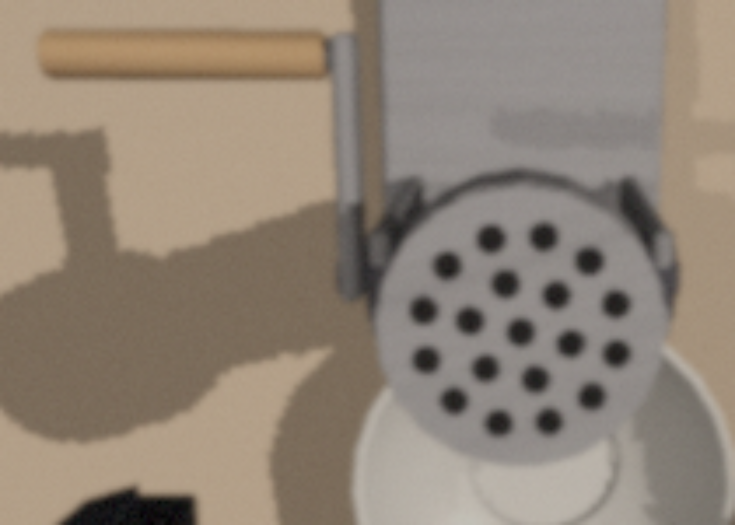

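Run:
```python
from h import *
P=cam('wrist')
def z(px,h):
    o,d=ray('wrist',px,P);return (o+d*(h-o[2])/d[2]).round(4)
print(z((318.6,234.9),.171),z((318.9,235),.171))
print('handle ends',z((170+40/3.5,140+54/3.5),.11),z((170+327/3.5,140+57/3.5),.11))
go((.585,.0757,.155),85)
```

```text
[0.586  0.0757 0.171 ] [0.5861 0.076  0.171 ]
handle ends [ 0.5154 -0.0459  0.11  ] [0.5228 0.0298 0.11  ]
clk 3.95 tcp [0.5846 0.0763 0.3004] F [ 0.1 -0.5 -0.4] M [ 0.01 -0.03 -0.05] op 1.0 q [-0.02  0.6  -0.32  1.61  0.21  0.97  1.07]
toolx [ 4.e-04  5.e-04 -1.e+00] jaw 85.0 delta [14.54 -0.06  0.04] dist 14.5 yaw -0.001
```

>>> apply_moves(delta_pos=[[4,-0.05,0.05],[8,-0.05,0.05],[11,-0.05,0.05],[13,-0.05,0.05],[14.5,-0.05,0.05],[14.5,-0.05,0.05],[14.5,-0.05,0.05]], yaw=[0,0,0,0,0,0,0], gripper=[100,100,100,100,100,100,100])

```text
clock: 4.53
tool_pos: [0.5848, 0.0762, 0.1551]
eef_rot: [0.031, 0.707, -0.031, 0.706]
contact_force: [0.2, 0.0, 1.6]
opening: 0.997
```

Run:
```python
from h import *
for i in range(2): snapshot('side');go((.585,.0757,.155),85)
im=snapshot('side');cv2.imwrite('pics/d1.png',cv2.resize(im[150:310,250:450,::-1],None,fx=3.5,fy=3.5))
im=snapshot('wrist');cv2.imwrite('pics/w3.png',im[:,:,::-1])
```

```text
clk 4.58 tcp [0.5855 0.0763 0.1561] F [-0.8  0.1  0.5] M [-0.03  0.01 -0.03] op 0.999 q [-0.06  0.78 -0.26  1.76  0.3   0.64  0.99]
toolx [ 1.3e-03  8.0e-04 -1.0e+00] jaw 85.0 delta [ 0.1  -0.06 -0.05] dist 0.1 yaw -0.0
clk 4.63 tcp [0.5859 0.0763 0.1566] F [ 0.2 -0.4 -0.4] M [ 0.01 -0.02  0.06] op 0.999 q [-0.06  0.78 -0.26  1.76  0.3   0.64  0.99]
toolx [ 0.0025  0.0011 -1.    ] jaw 85.0 delta [ 0.16 -0.07 -0.09] dist 0.2 yaw -0.0
```

View pics/d1.png

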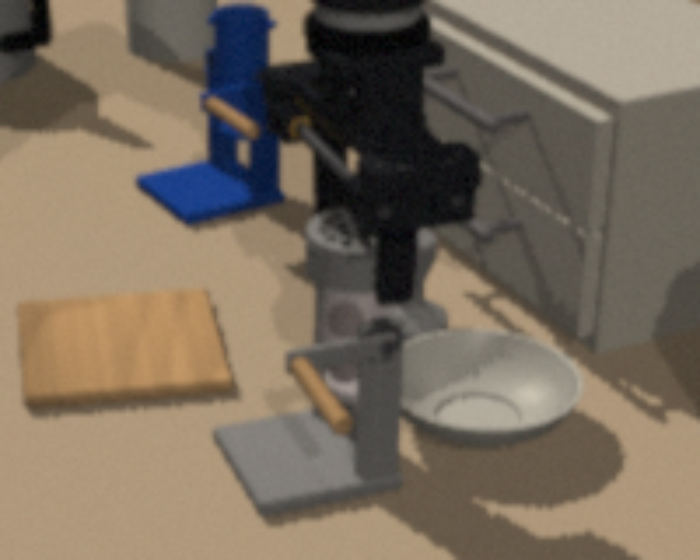

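View pics/w3.png

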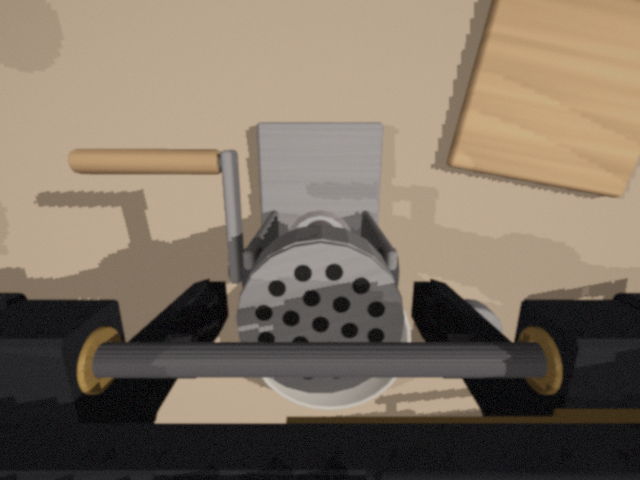

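>>> apply_moves(delta_pos=[[0,0,0],[0,0,0],[0,0,0],[0,0,0],[0,0,0],[0,0,0]], yaw=[0,0,0,0,0,0], gripper=[70,70,70,70,70,70], force=4)

```text
clock: 5.23
tool_pos: [0.5863, 0.0762, 0.1573]
eef_rot: [0.032, 0.705, -0.031, 0.708]
contact_force: [-0.5, -0.1, 5.2]
opening: 0.774
```

Run:
```python
from h import *
for i in range(3): snapshot('side');go((.585,.0757,.155),-5)
```

```text
clk 5.28 tcp [0.5863 0.0762 0.1573] F [-0.5 -0.6  5.8] M [ 0.03  0.1  -0.01] op 0.775 q [-0.06  0.78 -0.26  1.76  0.3   0.64  0.99]
toolx [ 0.0039  0.0012 -1.    ] jaw 85.0 delta [ 0.23 -0.06 -0.13] dist 0.3 yaw 1.57
clk 5.33 tcp [0.5864 0.0762 0.1573] F [-0.4 -0.6  5.4] M [0.01 0.12 0.02] op 0.78 q [-0.06  0.78 -0.26  1.76  0.3   0.64  0.99]
toolx [ 0.0039  0.0012 -1.    ] jaw 85.0 delta [ 0.23 -0.06 -0.13] dist 0.3 yaw 1.57
clk 5.38 tcp [0.5863 0.0762 0.1573] F [-0.3 -0.6  6.5] M [-0.05  0.11 -0.  ] op 0.778 q [-0.06  0.78 -0.26  1.76  0.3   0.64  0.99]
toolx [ 0.0039  0.0012 -1.    ] jaw 85.0 delta [ 0.23 -0.06 -0.13] dist 0.3 yaw 1.57
```

>>> apply_moves(delta_pos=[[0,0,0],[0,0,0],[0,0,0],[0.1,0,0],[0.1,0,0],[0.1,0,0],[0.1,0,0],[0.1,0,0],[0.1,0,0],[0.1,0,0]], yaw=[0,0,0,0.12,0.24,0.36,0.48,0.6,0.72,0.84], gripper=[100,100,100,100,100,100,100,100,100,100])

```text
clock: 6.22
tool_pos: [0.5861, 0.0762, 0.156]
eef_rot: [0.319, 0.631, -0.317, 0.632]
contact_force: [0.6, -0.6, -0.0]
opening: 0.999
```

Run:
```python
from h import *
go((.586,.0760,.1555),-10)
```

```text
clk 6.22 tcp [0.5861 0.0762 0.156 ] F [ 0.6 -0.6 -0. ] M [-0.01  0.02 -0.02] op 0.999 q [-0.19  0.77 -0.02  1.77  0.03  0.6   0.4 ]
toolx [ 0.0033  0.0011 -1.    ] jaw 36.5 delta [ 0.05 -0.02  0.01] dist 0.1 yaw 0.812
```

>>> apply_moves(delta_pos=[[0.05,0,0],[0.05,0,0],[0.05,0,0],[0.05,0,0],[0.05,0,0],[0.05,0,0],[0.05,0,0],[0.05,0,0]], yaw=[0.12,0.24,0.36,0.48,0.6,0.72,0.81,0.81], gripper=[100,100,100,100,100,100,100,100])

```text
clock: 6.88
tool_pos: [0.5858, 0.0765, 0.155]
eef_rot: [0.543, 0.454, -0.541, 0.455]
contact_force: [0.4, -0.6, 1.2]
opening: 0.997
```

>>> apply_moves(delta_pos=[[0,0,0],[0,0,0],[0,0,0],[0,0,0],[0,0,0]], yaw=[0,0,0,0,0], gripper=[70,70,70,70,70], force=4)

```text
clock: 7.3
tool_pos: [0.5857, 0.0764, 0.1549]
eef_rot: [0.542, 0.454, -0.541, 0.455]
contact_force: [0.3, -0.1, -0.4]
opening: 0.775
```

Run:
```python
from h import *
go((.586,.0760,.1555),-10)
im=snapshot('wrist');cv2.imwrite('pics/w4.png',im[:,:,::-1])
go((.586,.0760,.1555),-10)
```

```text
clk 7.3 tcp [0.5857 0.0764 0.1549] F [ 0.3 -0.1 -0.4] M [-0.06  0.06  0.02] op 0.775 q [-0.32  0.78  0.2   1.77 -0.25  0.61 -0.15]
toolx [ 2.3e-03  8.0e-04 -1.0e+00] jaw -10.0 delta [-0.06  0.04  0.04] dist 0.1 yaw 0.0
clk 7.35 tcp [0.5857 0.0765 0.1549] F [-0.5  1.  -1.1] M [-0.04  0.11  0.01] op 0.774 q [-0.32  0.78  0.2   1.77 -0.25  0.61 -0.15]
toolx [ 2.3e-03  8.0e-04 -1.0e+00] jaw -10.0 delta [-0.06  0.04  0.04] dist 0.1 yaw 0.0
```

View pics/w4.png

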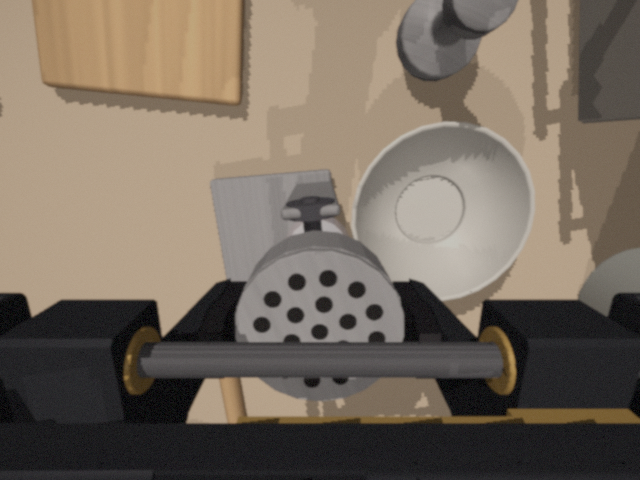

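>>> apply_moves(delta_pos=[[0,0,0],[0,0,0],[0,0,0],[0,0,0],[0,0,0],[0,0,0],[0,0,0],[0,0,0],[0,0,0],[0,0,0]], yaw=[0,-0.12,-0.24,-0.36,-0.48,-0.6,-0.72,-0.84,-0.96,-0.96], gripper=[70,70,70,70,70,70,70,70,70,70], force=25)

```text
clock: 8.18
tool_pos: [0.5857, 0.0761, 0.1549]
eef_rot: [0.27, 0.653, -0.269, 0.654]
contact_force: [0.2, -0.9, -1.1]
opening: 0.766
```

Run:
```python
from h import *
im=snapshot('wrist');cv2.imwrite('pics/w5.png',im[:,:,::-1])
go((.5857,.0764,.155),45)
```

```text
clk 8.23 tcp [0.5856 0.0761 0.1549] F [ 0.1  0.  -0.9] M [-0.05  0.03 -0.01] op 0.77 q [-0.17  0.77 -0.06  1.77  0.08  0.61  0.5 ]
toolx [ 0.002   0.0011 -1.    ] jaw 44.9 delta [-0.01  0.03 -0.02] dist 0.0 yaw -0.002
```

View pics/w5.png

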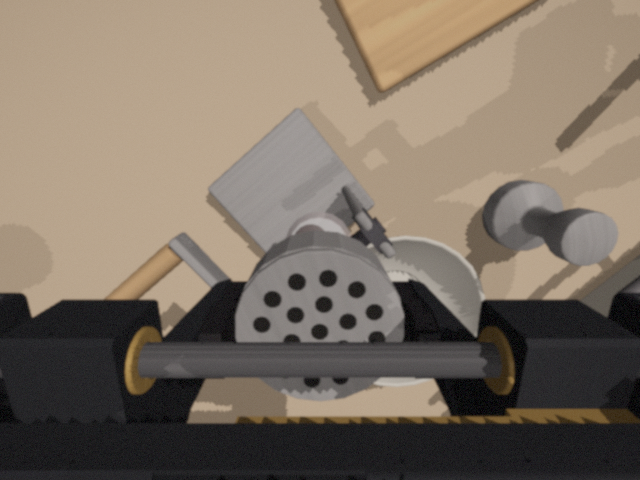

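>>> apply_moves(delta_pos=[[-0.1,0,0],[-0.2,0,0],[-0.3,0,0],[-0.4,0,0],[-0.4,0,0]], yaw=[0,0,0,0,0], gripper=[70,70,70,70,70])

```text
clock: 8.65
tool_pos: [0.5855, 0.076, 0.1577]
eef_rot: [0.272, 0.653, -0.271, 0.653]
contact_force: [3.2, -0.8, -15.1]
opening: 0.77
```

Run:
```python
from h import *
snapshot('side')
go((.5857,.0764,.155),45)
```

```text
clk 8.7 tcp [0.5855 0.076  0.1577] F [  4.8   1.3 -17.2] M [-0.   -0.83 -0.09] op 0.763 q [-0.17  0.77 -0.06  1.76  0.08  0.61  0.5 ]
toolx [ 1.1e-03  8.0e-04 -1.0e+00] jaw 44.8 delta [ 0.27  0.04 -0.01] dist 0.3 yaw -0.003
```

>>> apply_moves(delta_pos=[[0.2,0,0],[0.25,0,0],[0.25,0,0],[0.25,0,0],[0.25,0,0],[0.25,0,0],[0.25,0,0],[0.25,0,0]], yaw=[0,0,-0.12,-0.24,-0.36,-0.44,-0.52,-0.52], gripper=[70,70,70,70,70,70,70,70])

```text
clock: 9.37
tool_pos: [0.5855, 0.0762, 0.1561]
eef_rot: [0.094, 0.7, -0.093, 0.701]
contact_force: [-0.6, 0.1, -0.9]
opening: 0.769
```

>>> apply_moves(delta_pos=[[-0.1,0,0],[-0.2,0,0],[-0.3,0,0],[-0.38,0,0],[-0.38,0,0]], yaw=[0,0,0,0,0], gripper=[70,70,70,70,70])

```text
clock: 9.78
tool_pos: [0.5853, 0.0761, 0.1579]
eef_rot: [0.095, 0.701, -0.094, 0.701]
contact_force: [5.0, 1.2, -22.6]
opening: 0.77
```

Run:
```python
from h import *
snapshot('side')
go((.5857,.0764,.155),75)
```

```text
clk 9.83 tcp [0.5853 0.0761 0.1579] F [  4.7   1.1 -22.8] M [ 0.33 -1.11 -0.15] op 0.769 q [-0.09  0.77 -0.21  1.76  0.25  0.64  0.87]
toolx [ 1.0e-04  1.2e-03 -1.0e+00] jaw 74.7 delta [0.29 0.04 0.03] dist 0.3 yaw -0.006
```

>>> apply_moves(delta_pos=[[0.2,0,0],[0.25,0,0],[0.25,0,0],[0.25,0,0],[0.25,0,0],[0.25,0,0],[0.25,0,0],[0.25,0,0]], yaw=[0,0,-0.12,-0.24,-0.36,-0.44,-0.49,-0.49], gripper=[70,70,70,70,70,70,70,70])

```text
clock: 10.5
tool_pos: [0.5855, 0.0761, 0.1564]
eef_rot: [-0.078, 0.702, 0.079, 0.703]
contact_force: [-0.6, -0.1, -0.9]
opening: 0.766
```

>>> apply_moves(delta_pos=[[-0.1,0,0],[-0.2,0,0],[-0.28,0,0],[-0.34,0,0],[-0.34,0,0]], yaw=[0,0,0,0,0], gripper=[70,70,70,70,70])

```text
clock: 10.92
tool_pos: [0.5855, 0.0761, 0.1601]
eef_rot: [-0.078, 0.702, 0.079, 0.703]
contact_force: [-0.7, -0.2, -1.2]
opening: 0.763
```

Run:
```python
from h import *
im=snapshot('wrist');cv2.imwrite('pics/w6.png',im[:,:,::-1])
go((.5857,.0764,.155),103)
```

```text
clk 10.97 tcp [0.5855 0.0761 0.16  ] F [-1.   0.2  0.4] M [0.1  0.14 0.05] op 0.769 q [-0.01  0.78 -0.35  1.75  0.39  0.68  1.22]
toolx [ 0.0012  0.0011 -1.    ] jaw 102.8 delta [0.5  0.03 0.02] dist 0.5 yaw -0.004
```

View pics/w6.png

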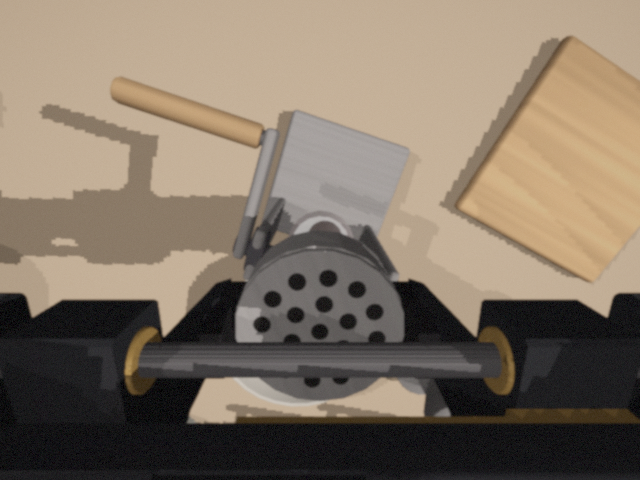

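>>> apply_moves(delta_pos=[[-0.2,0,0],[-0.4,0,0],[-0.6,0,0],[-0.8,0,0],[-1.0,0,0],[-1.2,0,0]], yaw=[0,0,0,0,0,0], gripper=[70,70,70,70,70,70])

```text
clock: 11.47
tool_pos: [0.5856, 0.076, 0.1722]
eef_rot: [-0.078, 0.702, 0.079, 0.703]
contact_force: [-0.1, -0.1, -1.6]
opening: 0.773
```

>>> apply_moves(delta_pos=[[-0.5,0,0],[-1,0,0],[-2,0,0],[-4,0,0],[-6,0,0],[-8,0,0],[-8,0,0]], yaw=[0,0,0,0,0,0,0], gripper=[70,70,70,70,70,70,70])

```text
clock: 12.05
tool_pos: [0.5879, 0.0769, 0.257]
eef_rot: [-0.078, 0.699, 0.079, 0.706]
contact_force: [0.3, 0.3, -0.5]
opening: 0.773
```

Run:
```python
from h import *
im=snapshot('side');cv2.imwrite('pics/d2.png',im[:,:,::-1])
go((.49,.277,.25),70)
```

```text
clk 12.1 tcp [0.5869 0.0764 0.2549] F [-0.4  0.  -1.6] M [-0.02 -0.01 -0.01] op 0.772 q [ 0.03  0.66 -0.41  1.67  0.32  0.88  1.28]
toolx [ 0.0068  0.0023 -1.    ] jaw 102.8 delta [ 0.47 21.7  -5.03] dist 22.3 yaw 0.572
```

View pics/d2.png

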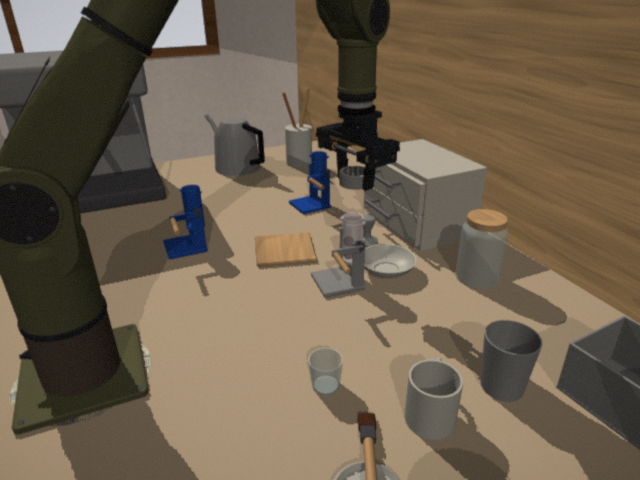

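Run:
```python
from h import *
P=cam('side')
p=spot_point('cap_foot','side');print(p[:1]);print(onz('side',p[0]['pixel'],.243) if p else '')
p=spot_point('cap_mid','side');print(p[:1])
print(proj('side',[(.5868,.0764,.2409),(.5868,.0764,.2549),(.5868,.0764,.243)],P))
go((.5856,.0761,.185),102.8)
```

```text
[{'pixel': [354.3, 182.7], 'score': 0.7}]
[0.58964504 0.07830213 0.243     ]
[{'pixel': [356.3, 176.9], 'score': 0.66}]
[[353.50056383 184.13283363]
 [353.65429389 177.94462564]
 [353.52349723 183.20967871]]
clk 12.2 tcp [0.5852 0.0757 0.2522] F [ 0.  -0.1 -1.3] M [-0.    0.06  0.02] op 0.772 q [ 0.03  0.66 -0.41  1.67  0.32  0.88  1.28]
toolx [ 1.2e-03  8.0e-04 -1.0e+00] jaw 102.8 delta [6.72 0.02 0.04] dist 6.7 yaw -0.001
```

>>> apply_moves(delta_pos=[[3,0,0],[5,0,0],[6.3,0,0],[6.7,0,0],[6.7,0,0],[6.7,0,0]], yaw=[0,0,0,0,0,0], gripper=[70,70,70,70,70,70])

```text
clock: 12.7
tool_pos: [0.5852, 0.0759, 0.185]
eef_rot: [-0.078, 0.702, 0.079, 0.703]
contact_force: [0.4, 0.6, -0.8]
opening: 0.766
```

Run:
```python
from h import *
go((.5855,.0761,.172),102.8)
```

```text
clk 12.7 tcp [0.5852 0.0759 0.185 ] F [ 0.4  0.6 -0.8] M [-0.02  0.03  0.  ] op 0.766 q [ 0.01  0.75 -0.37  1.73  0.38  0.73  1.24]
toolx [ 6.e-04  9.e-04 -1.e+00] jaw 102.8 delta [1.3  0.02 0.03] dist 1.3 yaw -0.0
```

>>> apply_moves(delta_pos=[[0.4,0.02,0.03],[0.8,0.02,0.03],[1.2,0.02,0.03],[1.6,0.02,0.03],[2.0,0.02,0.03],[2.4,0.02,0.03],[2.7,0.02,0.03],[2.85,0.02,0.03],[2.85,0.02,0.03]], yaw=[0,0,0,0,0,0,0,0,0], gripper=[70,70,70,70,70,70,70,70,70])

```text
clock: 13.45
tool_pos: [0.5853, 0.0761, 0.1561]
eef_rot: [-0.078, 0.703, 0.079, 0.703]
contact_force: [-0.3, -0.7, -0.2]
opening: 0.77
```

>>> apply_moves(delta_pos=[[0.1,0,0],[0.1,0,0],[0.1,0,0],[0.1,0,0],[0.1,0,0],[-0.3,0,0],[-0.55,0,0],[-0.55,0,0],[-0.55,0,0]], yaw=[0,0,0,0,0,0,0,0,0], gripper=[70,70,100,100,100,100,100,100,100])

```text
clock: 14.2
tool_pos: [0.5855, 0.0761, 0.1619]
eef_rot: [-0.078, 0.702, 0.079, 0.703]
contact_force: [0.7, -0.3, -1.1]
opening: 1.0
```

>>> apply_moves(delta_pos=[[0,0,0],[0,0,0],[0,0,0],[0,0,0],[0,0,0]], yaw=[0,0,0,0,0], gripper=[70,70,70,70,70], force=20)

```text
clock: 14.62
tool_pos: [0.5855, 0.0761, 0.1619]
eef_rot: [-0.078, 0.702, 0.079, 0.703]
contact_force: [0.1, 0.3, -0.3]
opening: 0.771
```

>>> apply_moves(delta_pos=[[-0.2,0,0],[-0.4,0,0],[-0.6,0,0],[-0.9,0,0],[-1.2,0,0],[-1.6,0,0],[-2.0,0,0]], yaw=[0,0,0,0,0,0,0], gripper=[70,70,70,70,70,70,70])

```text
clock: 15.2
tool_pos: [0.5855, 0.0761, 0.1823]
eef_rot: [-0.078, 0.702, 0.079, 0.703]
contact_force: [0.5, 0.4, -1.1]
opening: 0.768
```

>>> apply_moves(delta_pos=[[-1,0,0],[-2.5,0,0],[-4.5,0,0],[-6,0,0],[-7,0,0],[-7,0,0]], yaw=[0,0,0,0,0,0], gripper=[70,70,70,70,70,70])

```text
clock: 15.7
tool_pos: [0.5868, 0.0765, 0.2551]
eef_rot: [-0.078, 0.701, 0.079, 0.705]
contact_force: [-0.3, 0.4, -1.1]
opening: 0.775
```

Run:
```python
from h import *
go((.489,.277,.20),70)
```

```text
clk 15.7 tcp [0.5868 0.0765 0.2551] F [-0.3  0.4 -1.1] M [ 0.04 -0.01  0.02] op 0.775 q [ 0.03  0.66 -0.41  1.67  0.32  0.88  1.28]
toolx [ 0.0054  0.0019 -1.    ] jaw 102.8 delta [ 5.49 21.71 -5.14] dist 23.0 yaw 0.572
```

>>> apply_moves(delta_pos=[[0,3,-0.7],[0,6.5,-1.5],[0.2,10,-2.4],[0.5,14,-3.3],[1,17.5,-4.2],[1.5,20,-4.8],[2,21.7,-5.1],[3,21.7,-5.1],[4,21.7,-5.1],[4,21.7,-5.1]], yaw=[0,0,0,0,0,0,0,0,0,0], gripper=[70,70,70,70,70,70,70,70,70,70])

```text
clock: 16.53
tool_pos: [0.4888, 0.2742, 0.2122]
eef_rot: [-0.079, 0.702, 0.077, 0.703]
contact_force: [-0.1, -1.2, -0.9]
opening: 0.773
```

Run:
```python
from h import *
P=cam('wrist');im=snapshot('wrist');cv2.imwrite('pics/w7.png',im[:,:,::-1])
s=get_state()
u=proj('wrist',[(.489,.277,.012)],P);print(u)
im=snapshot('side');cv2.imwrite('pics/d3.png',im[:,:,::-1])
go((.489,.277,.05),102.8)
```

```text
[[322.92325062 215.32788149]]
clk 16.63 tcp [0.4899 0.2746 0.214 ] F [-0.1 -0.7 -0.9] M [ 0.05 -0.01  0.01] op 0.773 q [-0.38  0.67 -0.36  1.8   0.34  0.73  0.87]
toolx [ 4.3e-03 -5.0e-04 -1.0e+00] jaw 102.6 delta [16.4   0.27 -0.11] dist 16.4 yaw -0.004
```

View pics/w7.png

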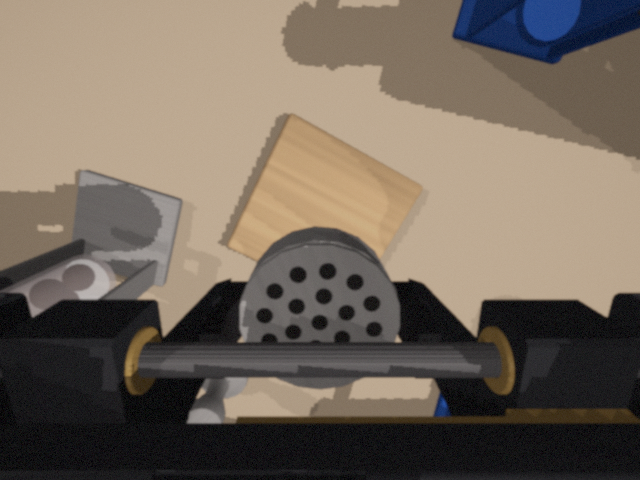

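View pics/d3.png

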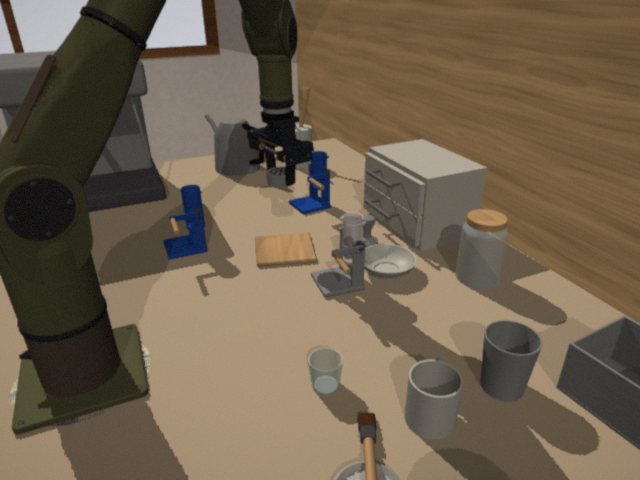

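>>> apply_moves(delta_pos=[[4,0.2,-0.1],[8,0.2,-0.1],[11,0.2,-0.1],[14,0.2,-0.1],[16,0.2,-0.1],[17,0.2,-0.1],[17.3,0.2,-0.1],[17.3,0.2,-0.1]], yaw=[0,0,0,0,0,0,0,0], gripper=[70,70,70,70,70,70,70,70])

```text
clock: 17.3
tool_pos: [0.4899, 0.2758, 0.0411]
eef_rot: [-0.078, 0.701, 0.077, 0.704]
contact_force: [0.3, -0.4, -0.4]
opening: 0.774
```

Run:
```python
from h import *
go((.489,.277,.031),102.8)
```

```text
clk 17.3 tcp [0.4899 0.2758 0.0411] F [ 0.3 -0.4 -0.4] M [0.04 0.02 0.01] op 0.774 q [-0.48  0.94 -0.2   1.89  0.48  0.36  0.74]
toolx [ 4.6e-03 -7.0e-04 -1.0e+00] jaw 102.5 delta [ 1.01  0.14 -0.06] dist 1.0 yaw -0.005
```

>>> apply_moves(delta_pos=[[0.3,0,0],[0.5,0,0],[0.7,0,0],[0.85,0,0],[0.95,0,0]], yaw=[0,0,0,0,0], gripper=[70,70,70,70,70])

```text
clock: 17.72
tool_pos: [0.4904, 0.2759, 0.0327]
eef_rot: [-0.077, 0.701, 0.077, 0.705]
contact_force: [-2.0, -2.8, 17.7]
opening: 0.773
```

>>> apply_moves(delta_pos=[[0,0,0],[0,0,0],[0,0,0],[0,0,0],[0,0,0],[0,0,0]], yaw=[0,0,0,0,0,0], gripper=[70,70,80,100,100,100], force=6)

```text
clock: 18.22
tool_pos: [0.4904, 0.2759, 0.0326]
eef_rot: [-0.077, 0.701, 0.077, 0.705]
contact_force: [-0.3, 0.1, -0.4]
opening: 0.99
```

>>> apply_moves(delta_pos=[[-1,0,0],[-2,0,0],[-4,0,0],[-7,0,0],[-10,0,0],[-13,0,0],[-16,0,0],[-18,0,0]], yaw=[0,0,0,0,0,0,0,0], gripper=[100,100,100,100,100,100,100,100])

```text
clock: 18.88
tool_pos: [0.4899, 0.2765, 0.2167]
eef_rot: [-0.077, 0.7, 0.077, 0.706]
contact_force: [1.0, 0.8, -0.2]
opening: 1.002
```

Run:
```python
from h import *
im=snapshot('wrist');cv2.imwrite('pics/w8.png',im[:,:,::-1])
P=cam('wrist');im=snapshot('wrist')
p=spot_point('cap_mid','wrist')
if p:
  o,d=ray('wrist',p[0]['pixel'],P);print('cap',p[0]['score'],o+d*(.026-o[2])/d[2])
print('board/cap px',proj('wrist',[(.489,.277,.012)],P))
go((.5176,-.0085,.18),175)
```

```text
cap 0.82 [0.49295993 0.27389925 0.026     ]
board/cap px [[319.22484286 208.09857362]]
clk 19.03 tcp [0.4901 0.2765 0.2152] F [-0.4  0.1  0.5] M [0.05 0.01 0.01] op 1.0 q [-0.38  0.67 -0.37  1.8   0.35  0.73  0.85]
toolx [ 0.0098  0.0022 -0.9999] jaw 102.5 delta [  3.48 -28.42  -3.52] dist 28.8 yaw -1.265
```

View pics/w8.png

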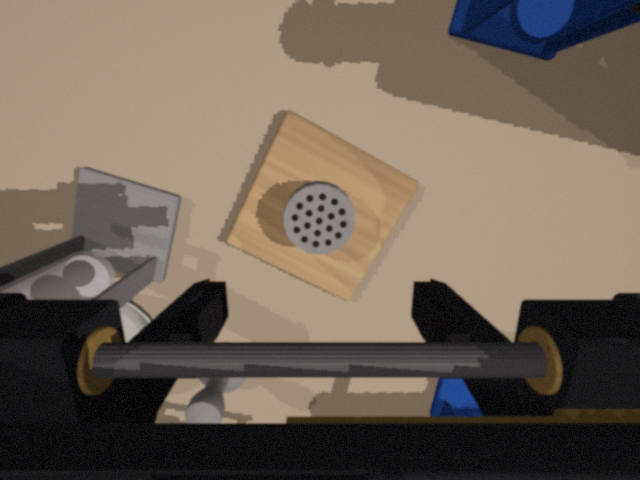

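The cap sits flat in the middle of the board, at (320,217) in the wrist view. Next is the handle.

>>> apply_moves(delta_pos=[[0,-3,-0.4],[0,-7,-0.9],[0,-11,-1.4],[0,-15,-1.9],[0,-19,-2.4],[0,-23,-3],[0,-26,-3.4],[0,-28.5,-3.5],[0,-29.2,-3.7],[0,-29.2,-3.7]], yaw=[0.12,0.24,0.36,0.48,0.6,0.72,0.84,0.96,1.08,1.2], gripper=[100,100,100,100,100,100,100,100,100,100])

```text
clock: 19.87
tool_pos: [0.5162, -0.0206, 0.2139]
eef_rot: [0.338, 0.619, -0.336, 0.624]
contact_force: [-0.2, 0.8, -0.0]
opening: 0.997
```

Run:
```python
from h import *
go((.5168,-.016,.2),-5.3)
```

```text
clk 19.87 tcp [ 0.5162 -0.0206  0.2139] F [-0.2  0.8 -0. ] M [ 0.03  0.03 -0.06] op 0.997 q [-0.01  0.6  -0.07  1.94  0.07  0.59  0.46]
toolx [ 7.3e-03 -1.0e-04 -1.0e+00] jaw 33.1 delta [ 1.39  0.3  -0.36] dist 1.5 yaw 0.67
```

>>> apply_moves(delta_pos=[[0.5,0.3,-0.36],[1.4,0.3,-0.36],[1.4,0.3,-0.36],[1.4,0.3,-0.36],[1.4,0.3,-0.36],[1.4,0.3,-0.36],[1.4,0.3,-0.36]], yaw=[0.12,0.24,0.36,0.48,0.6,0.67,0.67], gripper=[100,100,100,100,100,100,100])

```text
clock: 20.45
tool_pos: [0.5159, -0.0159, 0.199]
eef_rot: [0.524, 0.474, -0.522, 0.477]
contact_force: [-0.1, -0.4, -0.9]
opening: 0.999
```

Run:
```python
from h import *
im=snapshot('side')
P=cam('wrist');im=snapshot('wrist');cv2.imwrite('pics/w9.png',im[:,:,::-1])
print(proj('wrist',[(.5175,-.008,.11),(.5855,.0761,.11)],P))
go((.5168,-.016,.105),-5.3)
```

```text
[[317.77762543 239.44142498]
 [416.33180842  97.27893158]]
clk 20.55 tcp [ 0.5161 -0.0159  0.1993] F [-0.1 -0.2  0.4] M [-0.01  0.04 -0.01] op 0.999 q [-0.14  0.63  0.13  1.96 -0.14  0.55 -0.  ]
toolx [ 5.5e-03 -5.0e-04 -1.0e+00] jaw -5.2 delta [9.43 0.02 0.  ] dist 9.4 yaw 0.002
```

View pics/w9.png

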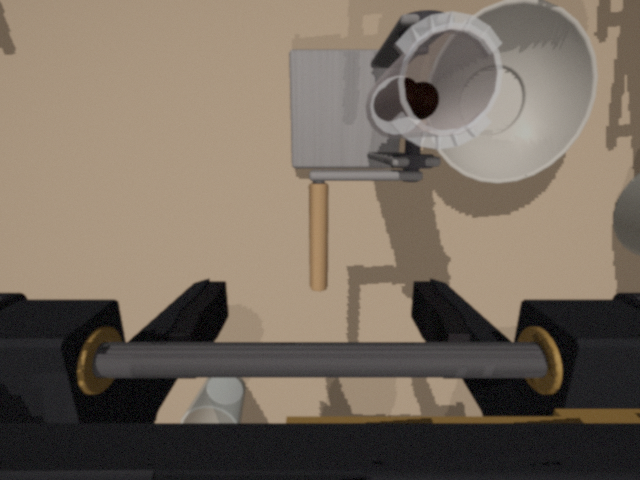

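>>> apply_moves(delta_pos=[[3,0,0],[6,0,0],[8,0,0],[9.4,0,0],[9.4,0,0],[9.4,0,0],[9.4,0,0],[9.4,0,0],[9.4,0,0],[9.4,0,0]], yaw=[0,0,0,0,0,0,0,0,0,0], gripper=[60,40,40,40,40,20,5,5,5,5], force=20)

```text
clock: 21.38
tool_pos: [0.5171, -0.0159, 0.1061]
eef_rot: [0.524, 0.475, -0.52, 0.479]
contact_force: [0.4, -0.6, 0.5]
opening: 0.269
```

>>> apply_moves(delta_pos=[[0,0,0],[0,0,0],[0,0,0],[0,0,0]], yaw=[0,0,0,0], gripper=[5,5,5,5])

```text
clock: 21.72
tool_pos: [0.5159, -0.0158, 0.1064]
eef_rot: [0.523, 0.476, -0.521, 0.478]
contact_force: [-3.3, 0.9, 6.6]
opening: 0.138
```

Run:
```python
from h import *
im=snapshot('wrist');cv2.imwrite('pics/w10.png',im[:,:,::-1])
go((.5168,-.016,.105),-5.3)
```

```text
clk 21.77 tcp [ 0.5158 -0.0158  0.1064] F [-3.4  0.9  5. ] M [ 0.03  0.81 -0.02] op 0.131 q [-0.11  0.79  0.08  2.02 -0.17  0.33  0.02]
toolx [ 4.7e-03 -2.0e-04 -1.0e+00] jaw -5.2 delta [0.14 0.1  0.01] dist 0.2 yaw 0.002
```

View pics/w10.png

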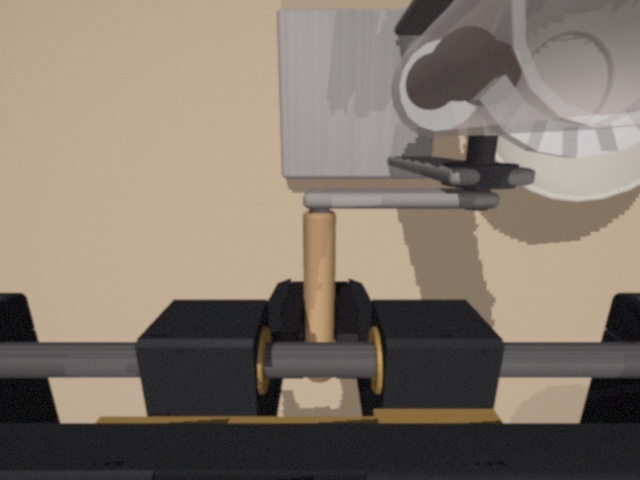

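>>> apply_moves(delta_pos=[[-0.48,0.02,0],[-0.96,0.08,0],[-1.43,0.17,0],[-1.89,0.3,0],[-2.34,0.47,0],[-2.77,0.68,0],[-3.19,0.92,0],[-3.58,1.19,0],[-3.96,1.49,0],[-4.3,1.82,0]], yaw=[0,0,0,0,0,0,0,0,0,0], gripper=[5,5,5,5,5,5,5,5,5,5], force=30)

```text
clock: 22.6
tool_pos: [0.5335, -0.0175, 0.1493]
eef_rot: [0.523, 0.476, -0.521, 0.478]
contact_force: [2.4, -0.7, -23.3]
opening: 0.131
```

```bash
cat >> h.py <<'E'
def tilt():
    s=get_state();d=np.array([np.cos(np.radians(-5.3)),np.sin(np.radians(-5.3)),0])
    g=s['tool_pos']-R.from_quat(s['eef_rot']).as_matrix()[:,0]*.005
    v=g-np.array([.5855,.0761,.110]);x=-v@d;z=v[2]
    q=np.arctan2(z,x);print('q',q,'r',np.hypot(x,z))
    Rm=R.from_quat(s['eef_rot']).as_matrix()
    for a in np.arange(.08,.81,.08):
        t=np.array([.5855,.0761,.110])-d*.06*np.cos(q+a)+np.array([0,0,.06*np.sin(q+a)])
        t+= (v@np.array([d[1],-d[0],0]))*np.array([d[1],-d[0],0])
        print(round(q+a,2),(Rm.T@(t-g)*100).round(2))
E
python3 - <<'E'
from h import *
go((.5168,-.016,.105),-5.3)
tilt()
im=snapshot('side');cv2.imwrite('pics/d4.png',im[:,:,::-1])
E
```

```text
clk 22.6 tcp [ 0.5335 -0.0175  0.1493] F [  2.4  -0.7 -23.3] M [-0.19 -0.19  0.01] op 0.131 q [-0.12  0.73  0.11  1.95 -0.16  0.47  0.01]
toolx [ 3.4e-03 -2.0e-04 -1.0e+00] jaw -5.2 delta [ 4.43 -1.69  0.  ] dist 4.7 yaw 0.002
q 0.7986566386445558 r 0.06188036240196381
0.88 [-0.18  0.49  0.  ]
0.96 [-0.47  0.87  0.  ]
1.04 [-0.73  1.28  0.  ]
1.12 [-0.96  1.7   0.  ]
1.2 [-1.15  2.14  0.01]
1.28 [-1.3   2.59  0.01]
1.36 [-1.42  3.06  0.01]
1.44 [-1.5   3.53  0.01]
1.52 [-1.55  4.01  0.01]
1.6 [-1.55  4.49  0.01]
```

View pics/d4.png

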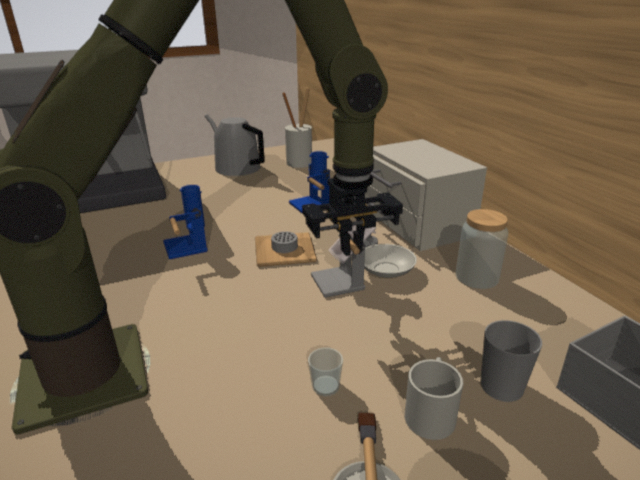

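>>> apply_moves(delta_pos=[[-0.22,0.48,0],[-0.5,0.86,0],[-0.76,1.26,0],[-1.0,1.69,0],[-1.2,2.13,0],[-1.35,2.59,0],[-1.47,3.06,0],[-1.55,3.53,0],[-1.6,4.01,0],[-1.6,4.49,0]], yaw=[0,0,0,0,0,0,0,0,0,0], gripper=[5,5,5,5,5,5,5,5,5,5])

```text
clock: 23.48
tool_pos: [0.5726, -0.0215, 0.1681]
eef_rot: [-0.52, -0.479, 0.524, -0.475]
contact_force: [-13.9, 1.1, 11.3]
opening: 0.134
```

Run:
```python
from h import *
go((.5168,-.016,.105),-5.3)
tilt()
```

```text
clk 23.48 tcp [ 0.5726 -0.0215  0.1681] F [-13.9   1.1  11.3] M [0.05 3.29 0.03] op 0.134 q [-0.11  0.74  0.12  1.81 -0.15  0.61  0.01]
toolx [-0.008  0.001 -1.   ] jaw -5.2 delta [ 6.36 -5.56 -0.04] dist 8.4 yaw 0.002
q 1.5111036561833882 r 0.0632189497798654
1.59 [0.31 0.5  0.  ]
1.67 [0.33 0.98 0.  ]
1.75 [0.4  1.46 0.  ]
1.83 [0.5  1.93 0.  ]
1.91 [0.64 2.39 0.01]
1.99 [0.81 2.83 0.01]
2.07 [1.02 3.26 0.01]
2.15 [1.26 3.68 0.01]
2.23 [1.54 4.07 0.01]
2.31 [1.85 4.44 0.01]
```

>>> apply_moves(delta_pos=[[0,0.5,0],[0.02,0.98,0],[0.1,1.46,0],[0.2,1.93,0],[0.34,2.39,0],[0.52,2.85,0],[0.56,3.0,0],[0.56,3.0,0]], yaw=[0,0,0,0,0,0,0,0], gripper=[5,5,5,5,5,5,5,5])

```text
clock: 24.15
tool_pos: [0.5995, -0.0243, 0.1642]
eef_rot: [-0.519, -0.481, 0.526, -0.473]
contact_force: [-9.3, -0.8, 5.5]
opening: 0.138
```

Run:
```python
from h import *
go((.5168,-.016,.105),-5.3)
tilt()
for c in ['side','scene','wrist']:
    im=snapshot(c);cv2.imwrite(f'pics/{c}_t.png',im[:,:,::-1])
im=cv2.imread('pics/scene_t.png')[170:330,270:450];cv2.imwrite('pics/zt.png',cv2.resize(im,None,fx=3.5,fy=3.5))
```

```text
clk 24.15 tcp [ 0.5995 -0.0243  0.1642] F [-9.3 -0.8  5.5] M [-0.02  2.17  0.01] op 0.138 q [-0.11  0.78  0.13  1.72 -0.15  0.67  0.01]
toolx [-0.0142  0.0016 -0.9999] jaw -5.2 delta [ 6.03 -8.22 -0.08] dist 10.2 yaw 0.002
q 1.9454144459187914 r 0.06357926032068448
2.03 [0.52 0.32 0.  ]
2.11 [0.74 0.74 0.  ]
2.19 [1.   1.15 0.  ]
2.27 [1.29 1.53 0.  ]
2.35 [1.6  1.89 0.  ]
2.43 [1.95 2.23 0.  ]
2.51 [2.32 2.53 0.  ]
2.59 [2.71 2.81 0.01]
2.67 [3.12 3.05 0.01]
2.75 [3.56 3.26 0.01]
```

View pics/zt.png

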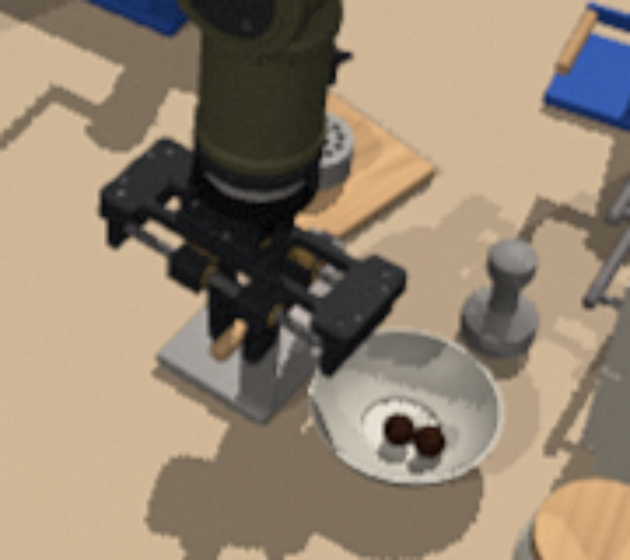

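View pics/wrist_t.png

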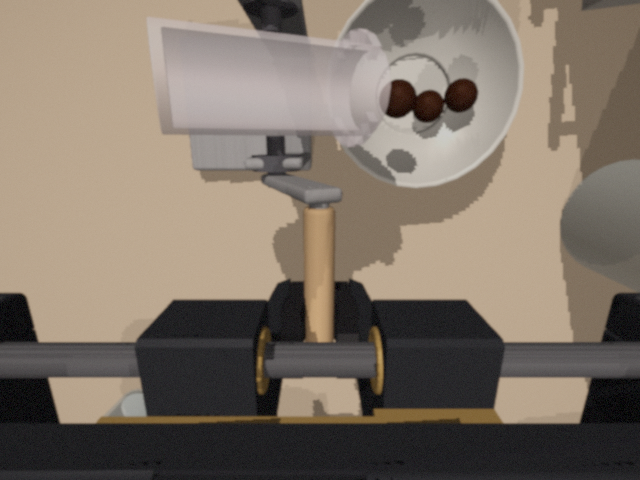

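>>> apply_moves(delta_pos=[[0,0,0],[0,0,0],[0,0,0],[0,0,0],[0,0,0],[-2,0,0],[-5,0,0],[-8,0,0],[-10,0,0],[-10,0,0]], yaw=[0,0,0,0,0,0,0,0,0,0], gripper=[5,5,60,60,60,60,60,60,60,60])

```text
clock: 25.13
tool_pos: [0.6051, -0.0249, 0.2699]
eef_rot: [0.522, 0.477, -0.522, 0.476]
contact_force: [0.9, 0.5, -0.3]
opening: 0.601
```

Run:
```python
from h import *
go((.5168,-.016,.25),-5.3)
for c in ['side','wrist']:
    im=snapshot(c);cv2.imwrite(f'pics/{c}_u.png',im[:,:,::-1])
```

```text
clk 25.13 tcp [ 0.6051 -0.0249  0.2699] F [ 0.9  0.5 -0.3] M [-0.11  0.01 -0.03] op 0.601 q [-0.12  0.65  0.16  1.62 -0.12  0.89 -0.01]
toolx [-0.001   0.0013 -1.    ] jaw -5.2 delta [ 2.   -8.87 -0.08] dist 9.1 yaw 0.001
```

View pics/side_u.png

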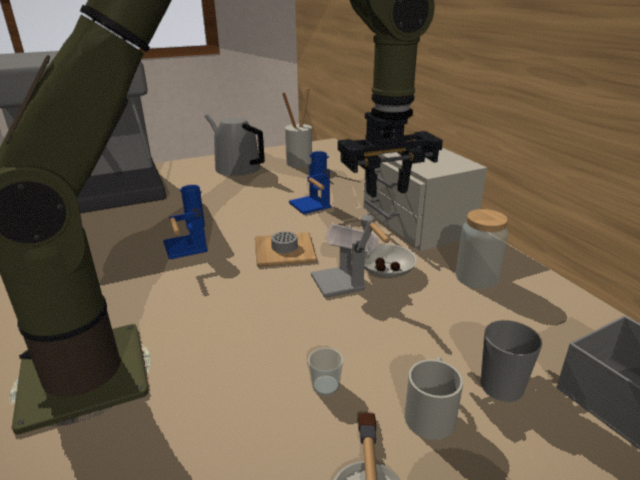

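View pics/wrist_u.png

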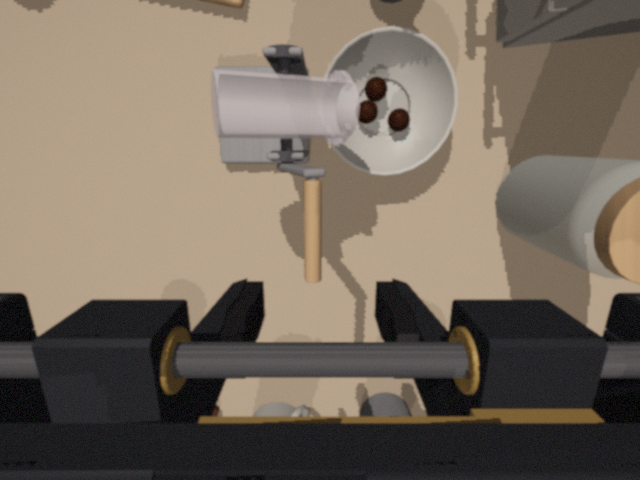

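All three nuts are in the bowl, at (376,89), (367,111) and (399,119) in the wrist view. The canister is empty, the cap is flat on the board, and the gripper is clear of everything. I'll let it settle briefly, check the bystanders and hand in.

>>> apply_moves(delta_pos=[[0,0,0],[0,0,0],[0,0,0],[0,0,0],[0,0,0],[0,0,0],[0,0,0],[0,0,0],[0,0,0],[0,0,0]], yaw=[0,0,0,0,0,0,0,0,0,0], gripper=[60,60,60,60,60,60,60,60,60,60])

```text
clock: 26.07
tool_pos: [0.6022, -0.0245, 0.2655]
eef_rot: [-0.52, -0.479, 0.524, -0.474]
contact_force: [0.7, 0.1, -0.5]
opening: 0.598
```

Run:
```python
from h import *
for c in ['side']:
    a=cv2.imread('pics/side0.png')[:,:,::-1].astype(int);im=snapshot(c)
    for t in ['shot_cup_mid','mug_mid','jug_mid','tamper_mid','cap_mid','nut0_center']:
        print(t,[(x['pixel'],x['score']) for x in spot_point(t,c)[:3]])
print(finish_job())
```

```text
shot_cup_mid [([324.0, 368.3], 0.68)]
mug_mid [([431.6, 395.1], 0.58)]
jug_mid [([504.6, 362.1], 0.58), ([376.9, 232.0], 0.49), ([372.8, 243.6], 0.25)]
tamper_mid [([363.3, 231.2], 0.56)]
cap_mid [([284.1, 240.9], 0.72)]
nut0_center [([379.4, 263.2], 0.59)]
the job is handed in; nothing more can be done
None
```

The job is done and handed in at about 26 s of the 67 s allowed; the hand-in reports no verdict.

- **Cap:** I turned it anticlockwise and pulled up gently at each step. It caught at 55° and 85° (about 16 N and 23 N, more than the advised 10 N) and came free at about 113°. I had first gripped it so low that the fingertips would have reached the board before the cap. I lowered it back onto its seat once, regripped about 6 mm higher, and lifted it off again. It went down flat on the board, about 0.2 m to the left. The contact push peaked at about 18 N before I released it.
- **Pour:** I tipped the canister by its handle to about 1.95 rad, just short of the 2.0 stop. Peak force on the tool was about 23 N. The last wrist picture shows all three nuts in the bowl and the canister empty.
- **Last checks:** The cap lies flat, right way up, near the middle of the board, and the gripper hangs clear. The cup, mug, jug and tamper are within about 5 pixels of where they started in the side view, which is within the detector's scatter. I judged the bowl unmoved only by eye, not by measurement.

During the pour the handle slid about 3 mm between the fingers, with no visible effect. No check failed.

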